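# Level the cuvette stage and hold the hidden lock bolt

## Task

Turn the red knob until the tilted platform of the levelling stage sits level, and let go of it. Then reach down into the narrow gap behind the steel bracket, grasp the head of the brass lock bolt, which the yellow nut runner is slowly dragging round, and hold it firmly so that it no longer turns; finish while still holding it, with the platform still level. Leave the wash bottle, the beaker and the flask where they stand.

Things in the scene. Friction and masses are not known exactly. Their poses are not given: they have to be found in the camera images.
- stage: Levelling stage, fixed; origin at bench height under its centre; x points away from the robot at yaw 0, y to the left. Grey foot plate 170 (x) by 360 (y) by 15 mm high carries, from right to left, the knob (y -145 mm), the platform (y -80 to 80) and the bracket (y 120). A yellow nut runner, a lying 32 mm cylinder, stands on the robot's side of the bracket at the bolt's height.
- gap (a point): Middle of the mouth of the gap behind the bracket (stage x 26, y 120 mm), 112 mm above the bench, 27 mm above the bolt's axis; axes as the stage's. Bracket: upright steel plate, stage x -3 to 3, y 85 to 155 mm, top at 112 mm. White drive box: face at x 49, y 85 to 155 mm, top at 90 mm. The 46 mm gap is open upwards and to both sides (y), empty but for the bolt head.
- bolt_head (a point): Centre of the brass hex head: 20 mm across flats, 23 across corners, 18 mm long along the bolt's level axis (stage x), 85 mm above the bench, at stage x 22, y 120 mm. It starts 10 mm behind the bracket, ends 18 mm before the drive box. Site turns with it. Flats face left and right at joint value 0. Pinch it from above along stage y: closing fingers turn it onto its flats.
- lock_bolt (a joint): Angle of the bolt about the stage's x axis, rad; a red mark on the head's end shows it. The nut runner drags it with about 0.06 N m, so that it creeps at about 0.15 rad/s against heavy drag until it is held.
- knob_grip (a point): Grip point in the middle of the red knob's bar, 66 mm above the bench. The bar is 44 mm long (along this point's x axis), 14 mm thick (y axis: grasp across it) and 37 mm high, its top 78 mm above the bench; it turns about the vertical. Below the bar is a 36 mm disc whose top is 42 mm above the bench, on a 60 mm white housing 35 mm high.
- tilt_knob (a joint): Angle of the knob, rad, positive counter-clockwise seen from above; stops at -2.6 and 2.6, stiff (0.12 N m) and stays where it is left. Each radian clockwise raises the platform's tilt by 0.08 rad; the platform is level at 0. It starts too far counter-clockwise.
- platform (a joint): Tilt of the platform about the stage's x axis, rad: 0 is level, negative means its left side (towards the bracket) is low and its right side (towards the knob) high, as at the start. It follows the knob: tilt = -0.08 x knob angle.
- platform_top (a point): Centre of the top face of the aluminium platform (108 mm along x, 160 mm along y), 62 mm above the bench; its z axis is vertical when the platform is level.
- wash_bottle: White wash bottle with yellow cap and spout, 72 mm diameter, 186 mm high; origin at the centre of its underside. Bystander, left of the stage.
- beaker: Glass beaker, 70 mm diameter, 85 mm high; origin at the centre of its underside. Bystander, beyond the stage.
- flask: Green glass conical flask, 76 mm foot diameter, 110 mm high; origin at the centre of its underside. Bystander, right of the stage.

How it is judged:
On the way, in this order (a step that is already met when the one before it is completed fails the run):
1. the platform is level and the knob let go (value of joint platform between -0.025 and 0.025 rad and contact force between the fingers and tilt_knob below 0.2 N), for 0.2 s.
2. the bolt head is grasped and no longer turns (contact force between the fingers and lock_bolt above 8 N and distance between the grasp point and bolt_head below 0.02 m and velocity of joint lock_bolt between -0.03 and 0.03 rad/s), for 0.5 s.
At the end, for the whole second after the job is handed in: The platform is within 0.025 rad of level, the fingers grip the bolt head with more than 8 N of contact force, the grasp point lies within 20 mm of the head's centre, and the bolt turns at less than 0.03 rad/s, all while the robot keeps holding (all of step 2 and value of joint platform between -0.025 and 0.025 rad); the arm keeps its last pose, push and grip.
It fails at once if the wash bottle, the beaker or the flask is moved by more than 30 mm (distance of any of wash_bottle, beaker, flask from where it was at the start of the episode above 0.03 m).
It also fails if it takes over 64 s, if anything falls off the work surface, if the arm or the gripper's body presses on something with over 40 N, if the wrist force passes 120 N, or if a joint passes its speed limit or range.

## Robot

A 6-joint arm with a two-finger parallel gripper is mounted at the origin on the work surface. World frame = base frame: x ahead of the robot, y to its left, z up, the work surface at z = 0. Lengths are in m, angles in rad, forces in N, time in s.
With the tool pointing down it reaches from about 0.4 to 0.825 m from the base axis. Payload 7 kg.
Tool frame: the origin (TCP) lies midway between the tips of the shut fingers; the grasp point (between the pads) lies 19 mm behind it; z points along the fingers, x is the direction in which the jaws open and shut, and the axes are right-handed (so a half turn about z gives the same grasp; the last joint's range is limited). The gripper opens to 88 mm and grips with 3 to 60 N. Pads are 19 mm wide; open, the fingers measure 130 mm over their backs; the gripper's body (78 mm by 193 mm) begins 47 mm behind the grasp point.
Start: joints at [-1.021, 0.359, 0.012, 0, -1.224, -0.288], TCP at [0.175, -0.652, 0.227] pointing down, gripper open.
Joint ranges: [-3.07, 3.07], [-1.43, 2.12], [-1.02, 1.25], [-3.03, 1.67], [-3.05, -0], [-3.03, 3.03]. Speed limits (rad/s): [2.39, 2.39, 3.01, 3.14, 3.14, 3.14].

## Interface

Orientations are given as [roll, pitch, yaw] about the fixed x, y, z axes, in that order (R = Rz(yaw) Ry(pitch) Rx(roll)).
In Python, from station import status, eyes, workorder gives the robot as it stands.
- The arm moves only by the shell command python3 -m jog 'ROWS' [OPENING] [FORCE]. ROWS is JSON, a list of rows, each a list of 6 numbers: the shift along the world's x, y, z in mm, then the turn, a rotation vector about the world's x, y, z in rad. A call has 1 to 12 rows; each row shifts and turns the pose as measured when the row begins; what a row does not reach is not made up. A row lasts 1/10 s, in which the tool goes at most 50 mm and 8.59 degrees, less where a joint would pass 70% of its speed; a pose out of reach is approached as far as the arm can. A call with a gripper value outside its range is refused whole. OPENING is the opening, from 0 (shut) to 1 (fully open), set as the call begins (- or left out, the last holds). The fingers move at their own pace and stop on an object; FORCE is the grip in N (left out, the last holds). Time passes only in rows, so rows that do not move let the fingers close. It gives the time, the measured TCP pose, the force and the opening at its end, in the units of the state.
- status.get_state(): the state, without advancing time (a new reading comes with each control period).
- eyes.grab_frame(name): name is "scene" or "top"; returns the picture (400x640x3 uint8, blue, green, red); there is no depth.
- eyes.calibration(name): a dict with "camera_matrix" (3x3 intrinsics, pixels), "cam_to_world" (4x4, takes a point from camera to world coordinates). Camera axes: x right, y up, looking along -z (the intrinsics and any distortion apply to the point x, -y, -z); pixel columns grow to the right and rows downward; lengths in m; the calibration is good to about 2 mm. A picture is of the moment at which its call begins. calibration takes no time and is no camera call.
- workorder.job_done(): hands the job in, once; it reports no verdict.
The state is a dict: "t": time; "q": joint angles; "qd": joint speeds; "joint_efforts": joint torques, N m; "eef_pos": TCP position; "ee_rot": TCP orientation; "force": force on the tool from outside, world axes, zero at the start; "moment": the same for the moment, N m; "width": finger opening in m.
Only numpy, scipy, OpenCV 4.12 (cv2) and the standard library are available. Lean on these libraries where they do the work, as an engineer would, in place of code of your own. Each camera call takes 0.05 s, during which the arm holds its last target. There are 200 camera calls.

## Working session

There is one attempt and no reset: what is moved stays moved. The work goes in short steps, Python scripts to look and compute and a shell command to move; the robot and the scene stay as the last step left them, time stands still between calls to the robot, and variables do not carry over. Pictures are saved under pics/ and viewed, about 8 in all and at most 12, crops included, and the job is handed in when it is done.

```bash
mkdir -p pics; ls; python3 - <<'E'
from station import status, eyes
import cv2, numpy as np
s=status.get_state(); print(s)
for n in ("scene","top"):
    im=eyes.grab_frame(n); cv2.imwrite(f"pics/{n}0.png",im)
    c=eyes.calibration(n); print(n,c)
a=cv2.imread("pics/scene0.png");b=cv2.imread("pics/top0.png")
E
```

```text
pics
{'t': 0.0, 'q': array([-1.02089776e+00,  3.59368134e-01,  1.10699367e-02, -3.65075600e-04,
       -1.22408378e+00, -2.88107971e-01]), 'qd': array([ 6.07955922e-05, -2.29916320e-03, -1.83696706e-04, -1.86737428e-04,
        4.81867682e-04,  2.92061701e-03]), 'joint_efforts': array([ 1.08209399e-03, -5.82713950e+01,  2.93052542e+01,  6.99670315e+00,
        6.77254808e-03, -2.28512208e-04]), 'eef_pos': array([ 0.17455855, -0.65153922,  0.22563694]), 'ee_rot': array([-3.14147112e+00, -1.61781445e-03,  1.83246250e+00]), 'force': array([-0.17366524,  0.71178965, -0.16866821]), 'moment': array([ 0.00244236,  0.00794956, -0.01590946]), 'width': 0.08758115048798948}
scene {'camera_matrix': array([[413.52448189,   0.        , 320.14057896],
       [  0.        , 413.52448189, 194.27106165],
       [  0.        ,   0.        ,   1.        ]]), 'cam_to_world': array([[ 0.49280613, -0.72270778,  0.48459838,  1.10655687],
       [ 0.87010552,  0.40439653, -0.28174426, -0.26807028],
       [ 0.00764887,  0.56049702,  0.82812112,  0.93218981],
       [ 0.        ,  0.        ,  0.        ,  1.        ]])}
top {'camera_matrix': array([[388.08291348,   0.        , 327.97659385],
       [  0.        , 388.08291348, 199.69279045],
       [  0.        ,   0.        ,   1.        ]]), 'cam_to_world': array([[ 6.83826197e-04,  9.99173185e-01, -4.06506975e-02,
         5.75768337e-01],
       [-9.99950331e-01,  2.79029065e-04, -9.96277796e-03,
         1.36718296e-02],
       [-9.94319786e-03,  4.06554912e-02,  9.99123748e-01,
         1.18176851e+00],
       [ 0.00000000e+00,  0.00000000e+00,  0.00000000e+00,
         1.00000000e+00]])}
```

View pics/scene0.png

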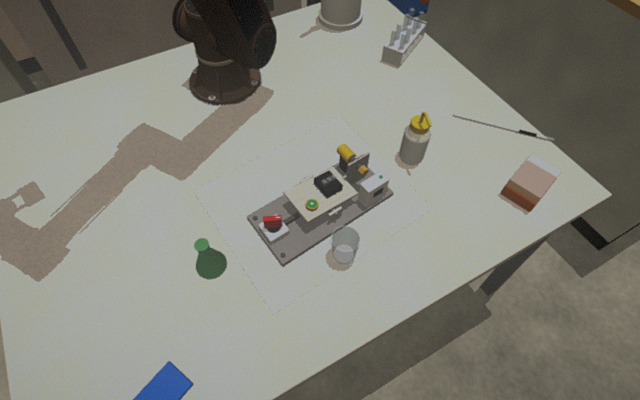

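View pics/top0.png

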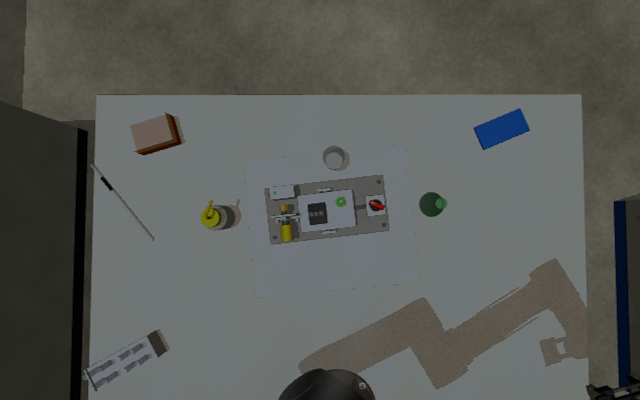

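Scene: stage with the red knob at top-view px (377,206), platform around (326,211), yellow runner (286,232), brass bolt about (284,209), drive box (283,191). The bottle is at (212,216), beaker (335,158) and flask (433,204).

```bash
cat > h.py <<'E'
import numpy as np, cv2
from station import status, eyes
def ray(n,px):
    c=eyes.calibration(n);K=c["camera_matrix"];T=c["cam_to_world"]
    d=np.linalg.inv(K)@[px[0],px[1],1]; d=T[:3,:3]@(d*[1,-1,-1]); return T[:3,3],d
def onz(n,px,z):
    o,d=ray(n,px); return o+d*(z-o[2])/d[2]
def proj(n,p):
    c=eyes.calibration(n);K=c["camera_matrix"];T=c["cam_to_world"]
    q=T[:3,:3].T@(np.array(p)-T[:3,3]); q=K@(q*[1,-1,-1]); return q[:2]/q[2]
def red(im):
    h=cv2.cvtColor(im,cv2.COLOR_BGR2HSV); return (((h[...,0]<8)|(h[...,0]>172))&(h[...,1]>150)&(h[...,2]>60)).astype(np.uint8)
def grab(n,name=None):
    im=eyes.grab_frame(n)
    if name: cv2.imwrite(f"pics/{name}.png",im)
    return im
def crop(im,x0,y0,x1,y1,k,name): cv2.imwrite(f"pics/{name}.png",cv2.resize(im[y0:y1,x0:x1],None,fx=k,fy=k,interpolation=cv2.INTER_CUBIC))
E
python3 - <<'E'
from h import *
im=cv2.imread("pics/top0.png"); sc=cv2.imread("pics/scene0.png")
g=cv2.cvtColor(im,cv2.COLOR_BGR2GRAY); r=g[160:260,250:405]; print(np.unique(r//10*10,return_counts=True))
# plate: everything inside that is not paper-white, largest contour
m=np.zeros_like(g); m[172:250,258:396]=((g[172:250,258:396]<130)*255); 
m=cv2.morphologyEx(m,cv2.MORPH_CLOSE,np.ones((9,9)))
c=max(cv2.findContours(m,0,2)[0],key=cv2.contourArea); rc=cv2.minAreaRect(c); bp=cv2.boxPoints(rc); print(rc,bp)
w=np.array([onz("top",p,0.015)[:2] for p in bp]); print(w, [np.linalg.norm(w[i]-w[i-1]) for i in range(4)])
for n,i in(("top",im),("scene",sc)):
    k=red(i)
    if n=="top": k[:, :350]=0; k[:,400:]=0
    else: k[:205]=0;k[240:]=0;k[:,:255]=0;k[:,290:]=0
    ys,xs=np.nonzero(k); print(n,len(xs),xs.mean(),ys.mean(),onz(n,(xs.mean(),ys.mean()),0.078))
    if n=="top":
        p=np.array([onz(n,(x,y),0.078)[:2] for x,y in zip(xs,ys)]); q=p-p.mean(0); u,s,v=np.linalg.svd(q,full_matrices=False); print("bar dir",v[0],np.ptp(q@v.T,axis=0))
a=cv2.resize(im[168:252,255:400],None,fx=5,fy=5,interpolation=2)
b=cv2.resize(sc[130:270,235:410],None,fx=4,fy=4,interpolation=2)
cv2.imwrite("pics/c1.png",a);cv2.imwrite("pics/c2.png",b)
E
```

```text
(array([ 10,  20,  30,  40,  50,  60,  70,  80,  90, 100, 110, 120],
      dtype=uint8), array([    9,    97,   265,   158,   398,   179,   443,  2736,   481,
         442, 10048,   244]))
((326.5, 210.5), (77.0, 137.0), 90.0) [[258. 172.]
 [395. 172.]
 [395. 249.]
 [258. 249.]]
[[ 0.70697461  0.23693664]
 [ 0.70679535 -0.17656798]
 [ 0.47581723 -0.17510678]
 [ 0.4751863   0.23507572]] [np.float64(0.23179578336068934), np.float64(0.4135046573570832), np.float64(0.23098275030198265), np.float64(0.4101829884738205)]
top 65 377.1384615384615 204.8153846153846 [ 0.60614755 -0.11503432  0.078     ]
bar dir [-0.35794687 -0.93374195] [0.04276489 0.01431068]
scene 62 270.56451612903226 218.4516129032258 [ 0.60957263 -0.1156471   0.078     ]
```

View pics/c1.png

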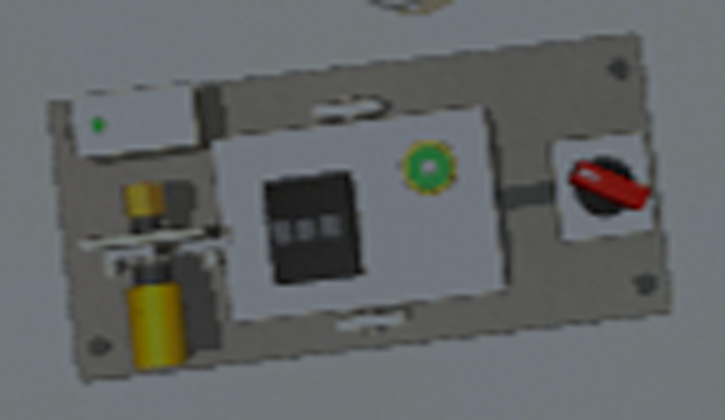

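```bash
python3 - <<'E'
from h import *
im=cv2.imread("pics/top0.png"); sc=cv2.imread("pics/scene0.png")
g=cv2.cvtColor(im,cv2.COLOR_BGR2GRAY)
m=np.zeros_like(g); m[172:250,258:396]=((g[172:250,258:396]<100)*255)
m=cv2.morphologyEx(m,cv2.MORPH_CLOSE,np.ones((5,5)))
c=max(cv2.findContours(m,0,2)[0],key=cv2.contourArea); rc=cv2.minAreaRect(c); bp=cv2.boxPoints(rc); print(rc)
w=np.array([onz("top",p,0.015)[:2] for p in bp]); print(w,w.mean(0), [np.linalg.norm(w[i]-w[i-1]) for i in range(4)])
e=max([w[i]-w[i-1] for i in range(4)],key=lambda v:v[1]); yaw=np.arctan2(-e[0],e[1]); print("yaw",yaw)
S=w.mean(0);R=np.array([[np.cos(yaw),-np.sin(yaw)],[np.sin(yaw),np.cos(yaw)]])
for nm,x,y,z in(("knob",0,-.145,.078),("gap",.026,.12,.112),("bolt",.022,.12,.085)):
    p=np.r_[S+R@[x,y],z]; print(nm,p,proj("top",p),proj("scene",p))
for y,x in((.08,-.054),(.08,.054),(-.08,-.054),(-.08,.054)):
    p=np.r_[S+R@[x,y],.062];print("plat corner",x,y,proj("top",p),proj("scene",p))
# brass head + runner centroids
h=cv2.cvtColor(im,cv2.COLOR_BGR2HSV); yl=((h[...,0]>14)&(h[...,0]<35)&(h[...,1]>130)).astype(np.uint8); yl[:,:258]=0; yl[:,396:]=0
n,l,st,ce=cv2.connectedComponentsWithStats(yl)
for i in range(1,n):
    if st[i,4]>8: print(st[i],ce[i],onz("top",ce[i],.095))
E
```

```text
((326.4234313964844, 208.70062255859375), (57.50993347167969, 120.86356353759766), 83.34557342529297)
[[ 0.66109559  0.22124832]
 [ 0.70337351 -0.14079631]
 [ 0.53167665 -0.15985418]
 [ 0.4893828   0.19993663]] [0.59638214 0.03013361] [np.float64(0.17303026185441886), np.float64(0.3645047798372431), np.float64(0.17275130532761682), np.float64(0.36226813038235756)]
yaw 0.11701422623524978
knob [ 0.61331051 -0.11387482  0.078     ] [376.71877157 202.29584143] [271.91257835 219.3128035 ]
gap [0.60819466 0.15234844 0.112     ] [281.61419802 203.69619898] [365.48111153 166.22762743]
bolt [0.60422201 0.15188145 0.085     ] [283.00478571 205.38889528] [363.45152956 171.70685975]
plat corner -0.054 0.08 [300.72618813 230.17872047] [332.89143597 165.53363011]
plat corner 0.054 0.08 [296.50123174 193.00088492] [358.50643003 192.61173354]
plat corner -0.054 -0.08 [355.91032086 223.73284429] [282.67756205 194.70835616]
plat corner 0.054 -0.08 [351.46155483 186.55348243] [307.2403417  224.65456896]
[280 205   8   7  47] [283.29787234 207.65957447] [0.59759522 0.1497642  0.095     ]
[280 224  13  18 178] [285.97191011 232.66292135] [0.52768638 0.1419028  0.095     ]
```

View pics/c2.png

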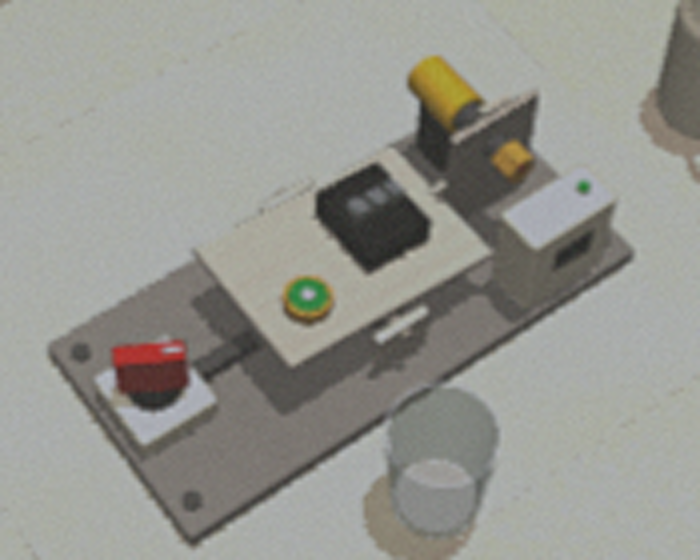

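The knob bar lies at about 1.09 rad relative to stage x. The visible platform tilt agrees with that (about -0.09 to -0.1). Next I refine the positions by triangulation and start moving.

```bash
cat >> h.py <<'E'
def tri(pt,ps):
    A=[];b=[]
    for n,p in(("top",pt),("scene",ps)):
        o,d=ray(n,p);d=d/np.linalg.norm(d);M=np.eye(3)-np.outer(d,d);A.append(M);b.append(M@o)
    A=np.vstack(A);b=np.hstack(b);x=np.linalg.lstsq(A,b,rcond=None)[0];return x.round(4),np.linalg.norm(A@x-b).round(4)
def yel(im,x0,y0,x1,y1):
    h=cv2.cvtColor(im,cv2.COLOR_BGR2HSV); m=np.zeros(im.shape[:2],np.uint8)
    m[y0:y1,x0:x1]=((h[...,0]>10)&(h[...,0]<35)&(h[...,1]>110))[y0:y1,x0:x1]; return m
E
python3 - <<'E'
from h import *
im=cv2.imread("pics/top0.png"); sc=cv2.imread("pics/scene0.png")
def cen(m): ys,xs=np.nonzero(m); return np.array([xs.mean(),ys.mean()]),len(xs)
for nm,bt,bs in(("bolt",(276,200,292,216),(355,163,371,177)),("runner",(276,220,296,246),(334,142,356,162)),("cap",(200,205,222,228),(408,110,435,132))):
    a,n=cen(yel(im,*bt));b,k=cen(yel(sc,*bs)); print(nm,a,n,b,k,tri(a,b))
print("platform corners (crop px)")
for nm,a,b in(("RF",(487,108),(295,362)),("RN",(504,290),(195,255)),("LN",(232,320),(395,150)),("LF",(214,143),(490,250)),("box LF",(72,95),(None))if 0 else ("plateRF",(637,36),(193,540)),("plateLN",(84,380),(408,140))):
    print(nm,tri((255+(a[0]+.5)/5-.5,168+(a[1]+.5)/5-.5),(235+b[0]/4,130+b[1]/4)))
for p in((637,36),(84,380),(52,100),(668,312)): print(onz("top",(255+p[0]/5,168+p[1]/5),.015))
E
```

```text
bolt [283.375 207.625] 48 [362.49152542 169.33898305] 59 (array([0.5983, 0.1512, 0.0886]), np.float64(0.0014))
runner [286.  232.5] 184 [344.76331361 151.87573964] 169 (array([0.5278, 0.1422, 0.09  ]), np.float64(0.0003))
cap [210.23510972 216.92789969] 319 [420.28911565 122.85034014] 294 (array([0.5725, 0.3427, 0.138 ]), np.float64(0.0021))
platform corners (crop px)
RF (array([ 0.6532, -0.0403,  0.0704]), np.float64(0.0061))
RN (array([ 0.5475, -0.0527,  0.0583]), np.float64(0.0027))
LN (array([0.5299, 0.1057, 0.0479]), np.float64(0.0035))
LF (array([0.633 , 0.116 , 0.0525]), np.float64(0.0031))
plateRF (array([ 0.7004, -0.1357,  0.0079]), np.float64(0.0041))
plateLN (array([ 0.477 ,  0.1823, -0.0433]), np.float64(0.0336))
[ 0.69713522 -0.13861065  0.015     ]
[0.4901827  0.19372624 0.015     ]
[0.65850135 0.21417539 0.015     ]
[ 0.5312516  -0.15632252  0.015     ]
```

```bash
python3 -m jog '[[30,40,0,0,0,0.08],[30,40,0,0,0,0.08],[30,40,0,0,0,0.08],[30,40,0,0,0,0.08],[30,40,0,0,0,0.08],[30,40,0,0,0,0.08],[30,40,0,0,0,0.08],[30,40,0,0,0,0.08],[30,40,0,0,0,0.08],[30,30,0,0,0,0.08],[30,30,0,0,0,0.08],[20,20,0,0,0,0.06]]' 0.6 30
```

```text
t: 1.3
eef_pos: [0.5222, -0.2027, 0.2205]
ee_rot: [-3.14, -0.008, 2.803]
force: [0.8, -0.9, -0.1]
width: 0.0525
```

```bash
python3 -m jog '[[30,30,0,0,0,-0.03],[30,30,0,0,0,0],[26,28,0,0,0,0],[0,0,-30,0,0,0],[0,0,-30,0,0,0],[0,0,-20,0,0,0],[0,0,0,0,0,0]]' && python3 - <<'E'
from h import *
s=status.get_state();print(s["eef_pos"],s["ee_rot"],s["t"])
a=grab("top");b=grab("scene")
b=cv2.resize(b[110:270,225:425],None,fx=3.5,fy=3.5,interpolation=2); a=cv2.resize(a[150:260,250:410],None,fx=3.5,fy=3.5,interpolation=2)
cv2.imwrite("pics/c3.png",b);cv2.imwrite("pics/c3t.png",a)
E
```

```text
t: 2.0
eef_pos: [0.6132, -0.1052, 0.1355]
ee_rot: [-3.14, -0.011, 2.78]
force: [-0.5, 0.5, -1.6]
width: 0.0522
[ 0.61320589 -0.10515867  0.13550129] [-3.13962952 -0.01076519  2.78031066] 2.0
```

View pics/c3.png

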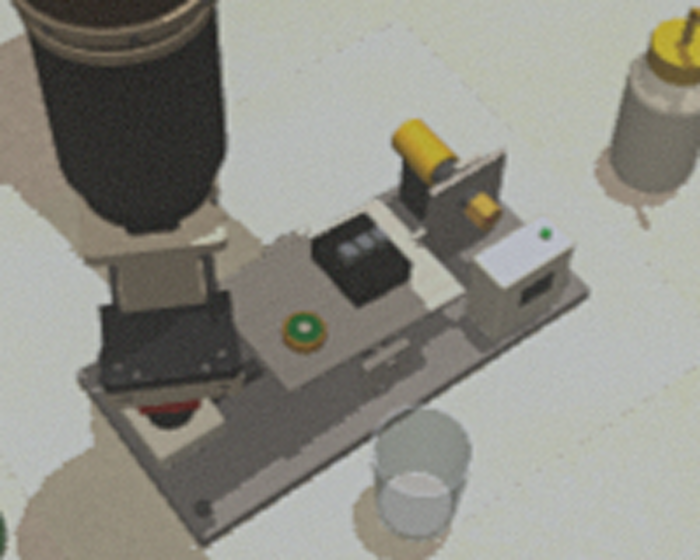

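The view shows the gripper over the knob, with red just below the fingers at crop (170,405). The TCP is 5 mm and 10 mm off my estimate, so I correct that and descend.

```bash
python3 -m jog '[[-5,-10,0,0,0,0],[0,0,0,0,0,0],[0,0,-25,0,0,0],[0,0,-25,0,0,0],[0,0,-20,0,0,0],[0,0,-12,0,0,0],[0,0,0,0,0,0],[0,0,0,0,0,0]]'
```

```text
t: 2.9
eef_pos: [0.6153, -0.119, 0.0661]
ee_rot: [3.136, 0.011, 2.779]
force: [-0.7, -0.2, -0.2]
width: 0.0525
```

```bash
python3 -m jog '[[-6,4,-8,0,0,0],[0,0,-8,0,0,0],[0,0,0,0,0,0],[0,0,0,0,0,0]]'
```

```text
t: 3.3
eef_pos: [0.6104, -0.1145, 0.0518]
ee_rot: [3.134, 0.015, 2.779]
force: [-0.1, 0.1, 0.3]
width: 0.0527
```

```bash
python3 -m jog '[[0,0,-2,0,0,0],[0,0,0,0,0,0],[0,0,0,0,0,0],[0,0,0,0,0,0],[0,0,0,0,0,0],[0,0,0,0,0,0]]' 0 35
```

```text
t: 3.9
eef_pos: [0.6063, -0.1135, 0.0495]
ee_rot: [3.135, 0.008, 2.778]
force: [-1.9, 1.7, -0.1]
width: 0.0139
```

Held at 13.9 mm, which matches the 14 mm bar. Now I turn it clockwise.

```bash
python3 -m jog '[[0,0,0,0,0,-0.1],[0,0,0,0,0,-0.1],[0,0,0,0,0,-0.1],[0,0,0,0,0,-0.1],[0,0,0,0,0,0]]'
```

```text
t: 4.4
eef_pos: [0.606, -0.1132, 0.0495]
ee_rot: [3.136, 0.007, 2.364]
force: [0.1, -0.9, -0.2]
width: 0.0139
```

```bash
python3 -m jog '[[0,0,0,0,0,-0.1],[0,0,0,0,0,-0.1],[0,0,0,0,0,-0.1],[0,0,0,0,0,-0.1],[0,0,0,0,0,-0.1],[0,0,0,0,0,-0.1],[0,0,0,0,0,-0.08],[0,0,0,0,0,0],[0,0,0,0,0,0]]'
```

```text
t: 5.3
eef_pos: [0.6058, -0.1129, 0.0495]
ee_rot: [3.136, 0.006, 1.687]
force: [0.6, 0.1, -0.2]
width: 0.0135
```

```bash
python3 -m jog '[[0,0,0,0,0,0],[0,0,0,0,0,0],[0,0,0,0,0,0],[0,0,0,0,0,0],[0,0,20,0,0,0],[0,0,40,0,0,0],[0,0,40,0,0,0],[-20,0,40,0,0,0],[-45,20,20,0,0,0],[-45,20,0,0,0,0],[-35,20,0,0,0,0],[0,0,0,0,0,0]]' 0.45 && python3 - <<'E'
from h import *
a=grab("top","top1");b=grab("scene","scene1")
a=cv2.resize(a[165:255,250:400],None,fx=5,fy=5,interpolation=2); b=cv2.resize(b[130:270,235:410],None,fx=4,fy=4,interpolation=2)
cv2.imwrite("pics/c4.png",b);cv2.imwrite("pics/c4t.png",a)
t=cv2.imread("pics/top1.png");k=red(t);k[:, :350]=0; k[:,400:]=0; ys,xs=np.nonzero(k)
p=np.array([onz("top",(x,y),0.078)[:2] for x,y in zip(xs,ys)]); q=p-p.mean(0); u,s,v=np.linalg.svd(q,full_matrices=False); print(len(xs),p.mean(0),"bar dir",v[0],np.arctan2(v[0][1],v[0][0]),np.ptp(q@v.T,axis=0))
E
```

```text
t: 6.5
eef_pos: [0.4575, -0.0538, 0.2125]
ee_rot: [3.137, 0.006, 1.695]
force: [1.1, -0.2, 0.8]
width: 0.0392
67 [ 0.60537213 -0.11357835] bar dir [-0.99493367 -0.10053351] -3.040889022262196 [0.03986021 0.015018  ]
```

View pics/c4.png

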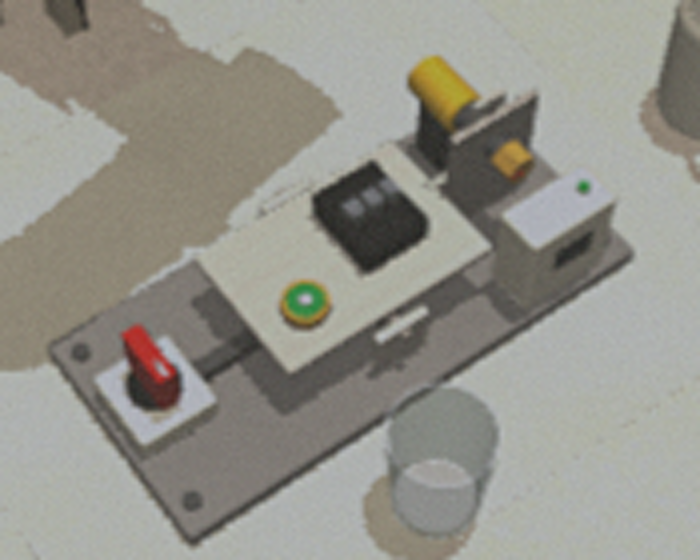

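View pics/c4t.png

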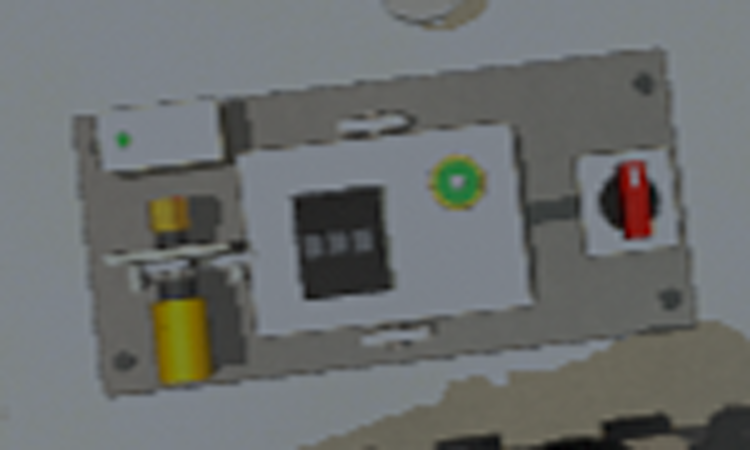

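The platform looks level: its right far corner dropped by about 3 px and the bar now lies along stage x (0.10 rad against a stage yaw of 0.11). I check the tilt numerically and move above the bolt.

```bash
python3 - <<'E'
from h import *
P={}
for nm,a,b in(("RF",(515,124),(290,373)),("RN",(531,303),(200,256)),("LN",(257,335),(386,145)),("LF",(243,155),(490,247))):
    P[nm]=tri((250+(a[0]+.5)/5-.5,165+(a[1]+.5)/5-.5),(235+b[0]/4,130+b[1]/4)); print(nm,P[nm])
print("tilt",(P["LF"][0][2]+P["LN"][0][2]-P["RF"][0][2]-P["RN"][0][2])/2/.16)
E
python3 -m jog '[[20,35,0,0,0,-0.01],[25,35,0,0,0,0],[25,35,0,0,0,0],[25,35,0,0,0,0],[25,35,0,0,0,0],[15,25,0,0,0,0],[0,0,0,0,0,0],[0,0,0,0,0,0]]' 0.43
```

```text
RF (array([ 0.653 , -0.0432,  0.0593]), np.float64(0.0053))
RN (array([ 0.5495, -0.0521,  0.0594]), np.float64(0.0053))
LN (array([0.5287, 0.1026, 0.0541]), np.float64(0.0008))
LF (array([0.6347, 0.1135, 0.0598]), np.float64(0.0039))
tilt -0.014999999999999996
t: 7.4
eef_pos: [0.6076, 0.152, 0.2076]
ee_rot: [3.139, 0.01, 1.682]
force: [-1.0, -0.7, -0.1]
width: 0.0374
```

```bash
python3 -m jog '[[-8,0,0,0,0,0],[0,0,-25,0,0,0],[0,0,-25,0,0,0],[0,0,-20,0,0,0],[0,0,0,0,0,0],[0,0,0,0,0,0]]' && python3 - <<'E'
from h import *
a=grab("top","top2");b=grab("scene","scene2")
a=cv2.resize(a[165:255,250:400],None,fx=3,fy=3,interpolation=2); b=cv2.resize(b[130:230,305:425],None,fx=5,fy=5,interpolation=2)
cv2.imwrite("pics/c5.png",b)
E
```

```text
t: 8.0
eef_pos: [0.5971, 0.1464, 0.1369]
ee_rot: [3.138, 0.01, 1.677]
force: [0.5, 0.0, 0.3]
width: 0.0375
```

View pics/c5.png

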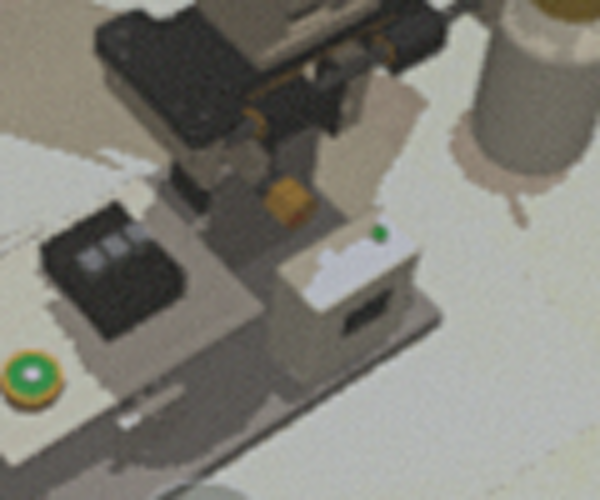

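The head is at crop (290,203). The fingertips straddle it at about (195,200) and (325,125), in front of the drive box and behind the bracket. I nudge by +2 mm in x and +5 mm in y, then descend.

```bash
python3 -m jog '[[2,5,0,0,0,0],[0,0,0,0,0,0],[0,0,-12,0,0,0],[0,0,-8,0,0,0],[0,0,0,0,0,0]]' && python3 - <<'E'
from h import *
p=status.get_state()["eef_pos"];print(p,proj("scene",p))
E
```

```text
t: 8.6
eef_pos: [0.6009, 0.153, 0.119]
ee_rot: [3.132, 0.008, 1.677]
force: [-0.3, 0.0, -0.4]
width: 0.0378
[0.60094271 0.15303466 0.11902398] [364.40778833 162.40027231]
```

```bash
python3 -m jog '[[-1,0,-10,0,0,0],[0,0,-10,0,0,0],[0,0,-10,0,0,0],[0,0,0,0,0,0]]' && python3 -m jog '[[0,0,-8,0,0,0],[0,0,-8,0,0,0],[0,0,-4,0,0,0],[0,0,0,0,0,0],[0,0,0,0,0,0]]'
```

```text
t: 9.0
eef_pos: [0.5991, 0.1526, 0.0852]
ee_rot: [3.134, 0.008, 1.677]
force: [-0.6, 0.2, -0.3]
width: 0.0378
t: 9.5
eef_pos: [0.5992, 0.1526, 0.063]
ee_rot: [3.135, 0.009, 1.677]
force: [0.2, -0.6, -0.0]
width: 0.0376
```

```bash
python3 -m jog '[[0,0,3,0,0,0],[0,0,0,0,0,0],[0,0,0,0,0,0],[0,0,0,0,0,0],[0,0,0,0,0,0],[0,0,0,0,0,0],[0,0,0,0,0,0],[0,0,0,0,0,0]]' 0 40 && python3 -m jog '[[0,0,0,0,0,0],[0,0,0,0,0,0],[0,0,0,0,0,0],[0,0,0,0,0,0],[0,0,0,0,0,0],[0,0,0,0,0,0]]' && python3 - <<'E'
from h import *
print(status.get_state()["moment"])
a=grab("top","top3");b=grab("scene","scene3")
cv2.imwrite("pics/c6.png",cv2.resize(b[130:270,235:410],None,fx=4,fy=4,interpolation=2))
E
```

```text
t: 10.3
eef_pos: [0.5996, 0.1531, 0.067]
ee_rot: [3.133, 0.008, 1.677]
force: [-0.2, 0.4, -2.2]
width: 0.02
t: 10.9
eef_pos: [0.5996, 0.1531, 0.067]
ee_rot: [3.133, 0.008, 1.678]
force: [0.0, 0.6, -0.9]
width: 0.02
[ 0.21771646 -0.09874481  0.04454303]
```

View pics/c6.png

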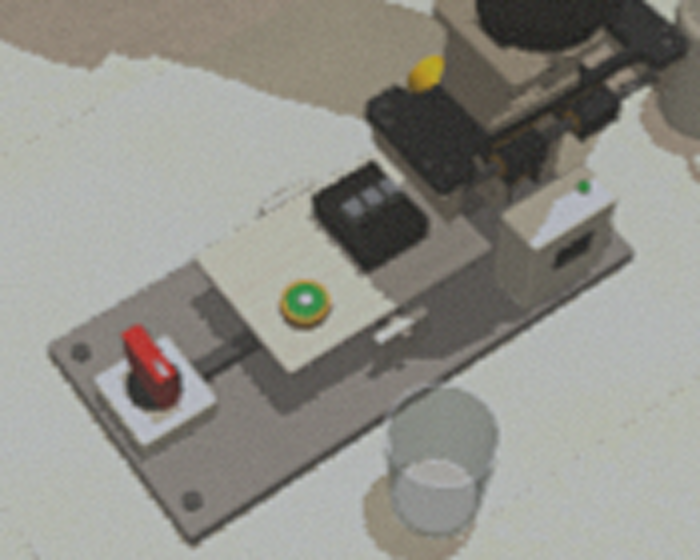

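The fingers hold at 20.0 mm, which matches the across-flats width. The platform and knob look unchanged (right far corner still at crop (290,373)), and the bystanders in view stand as before.

```bash
python3 -m jog '[[0,0,0,0,0,0],[0,0,0,0,0,0],[0,0,0,0,0,0],[0,0,0,0,0,0],[0,0,0,0,0,0]]' && python3 -c "
from station import workorder; print(workorder.job_done())"
```

```text
t: 11.5
eef_pos: [0.5996, 0.1531, 0.067]
ee_rot: [3.133, 0.008, 1.678]
force: [0.2, -0.0, -2.3]
width: 0.02
the job is handed in; nothing more can be done
None
```

I turned the red knob about 1.09 rad clockwise until the platform sat level, let go of it, and now hold the brass bolt head from above with a set grip of 40 N. The job was handed in at about 11.5 s; it returned no verdict.

- **Platform level:** The knob's bar lies at 0.10 rad against a stage yaw of about 0.11 rad, so the knob is close to 0. A coarse estimate from the platform's corners gave a tilt of -0.015 rad, within the 0.025 limit. The two agree only to within picture resolution. The last picture showed the knob and platform unchanged.
- **Bolt held:** The fingers stopped at 20.0 mm, the head's width across flats, and the pose and opening stayed steady for over 1 s. The grasp point is 1 mm above the stated bolt height and about 2 mm from my estimate of the head's position. I did not measure the bolt's speed directly, because the gripper hides the head.
- **Bystanders:** I saw no contact with the wash bottle, the beaker or the flask. In the last picture the beaker stood where it was; the bottle was only partly in view and the flask was outside the crop.

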